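Scan the tall carton's barcode

TASK

Book in the tall carton: pick up the hand scanner, hold it level and aim its window squarely at the middle of the barcode label on the taller of the two cartons, about 100 mm away from the label, and keep it still there for about a second. Then set the scanner back down flat on the middle of the rubber mat, right way up, without dropping it, and let go. Do not shift either carton.

Things in the scene. Friction and masses are not known exactly. Their poses are not given: they have to be found in the camera images.
- scanner: bar-shaped grey hand scanner lying flat on the mat, 160 mm long over all, 0.14 kg. Origin: centre of its underside; +x points along it to the nose with the window, +z up. Slim handle 34 mm wide and 32 mm high with black ribs, from x = -80 to +30 mm; wide head 58 mm wide and 36 mm high from x = +30 to +80 mm, with a black trigger key on top that is only for show (it reads by itself). The centre of mass is about at x = 0
- scanner_grip (a point): good place to grip the scanner: on the handle 10 mm behind the scanner's origin, 21 mm above its underside, 90 mm behind the window; close the fingers across the 34 mm width. Axes as the scanner's
- scanner_window (a point): middle of the dark window in the nose, 80 mm ahead of the scanner's origin, 18 mm above its underside; the scanner looks along its +x from here. Axes as the scanner's
- mat: black rubber mat, 200 x 130 x 4 mm, fixed on the table on the robot's left. Origin: centre of its underside; x along its length, z up
- tall_carton: taller sealed cardboard carton, 80 (x) x 110 (y) x 190 mm high, 0.8 kg, standing loose on the right of the table; the two cartons may stand in either order. Origin: centre of its underside; its label is on the -x face, which is turned roughly to the robot
- tall_carton_label (a point): centre of the tall carton's white barcode label (66 mm wide, 46 mm high, upright), on its face, 140 mm above the carton's underside. Axes as the carton's: the label faces along -x, y runs along its width
- low_carton: lower sealed carton, 90 (x) x 130 (y) x 95 mm high, with a similar label that is not to be scanned, 0.7 kg, standing loose. Origin: centre of its underside

How it is judged:
On the way:
1. the scanner, held in the gripper, is aimed squarely at the middle of the tall carton's label from 60 to 140 mm and held still for 0.8 s (x of tall_carton_label in the frame of scanner_window between 0.06 and 0.14 m and y of tall_carton_label in the frame of scanner_window between -0.02 and 0.02 m and z of tall_carton_label in the frame of scanner_window between -0.02 and 0.02 m and angle between the x axis of scanner and the x axis of tall_carton, either way round below 0.25 rad and angle between scanner's own z axis and vertical below 0.3 rad and linear speed of scanner below 0.02 m/s and angular speed of scanner below 0.15 rad/s and contact force between the fingers and scanner above 1 N), for 0.8 s.
At the end, for the whole second after the job is handed in: the scanner lies at rest, flat and right way up on the mat, its origin within 50 mm of the mat's centre along the mat's length and 40 mm across it, any way round; both cartons stand within 20 mm of where they were (x of scanner in the frame of mat between -0.05 and 0.05 m and y of scanner in the frame of mat between -0.04 and 0.04 m and z of scanner in the frame of mat below 0.01 m and angle between scanner's own z axis and vertical below 0.1 rad and contact force between scanner and mat above 0.3 N and linear speed of scanner below 0.02 m/s and distance of each of tall_carton, low_carton from where it was at the start of the episode below 0.02 m); the robot touches nothing.
It fails at once if a carton is shifted by more than 20 mm (distance of any of tall_carton, low_carton from where it was at the start of the episode above 0.02 m).
It fails at once if the scanner is dropped (falls faster than 0.5 m/s, as from more than about 13 mm, out of the gripper) (contact force between the fingers and scanner below 0.1 N and linear speed of scanner above 0.5 m/s).
It also fails if it takes over 48 s, if anything falls off the work surface, if the arm or the gripper's body presses on something with over 40 N, if the wrist force passes 120 N, or if a joint passes its speed limit or range.

ROBOT

A 6-joint arm with a two-finger parallel gripper is mounted at the origin on the work surface; the furniture and walls round the work are solid. World frame = base frame: x ahead of the robot, y to its left, z up, the work surface at z = 0. Lengths are in m, angles in rad, forces in N, time in s.
With the tool pointing down it reaches from about 0.375 to 0.9 m from the base axis. Payload 3.1 kg.
Tool frame: the origin (TCP) lies between the finger pads; the fingertips stand 8 mm ahead of it and the grasp point (between the pads) lies 11 mm behind it; z points along the fingers, y is the line along which they close (so a half turn about z gives the same grasp; the last joint's range is limited). The gripper opens to 87 mm and grips with 3 to 60 N. Pads are 19 mm wide; open, the fingers measure 117 mm over their backs; the gripper's body (75 mm by 190 mm) begins 51 mm behind the grasp point.
Start: joints at [0.974, 0.527, 1.433, -0, 1.181, -0.178], TCP at [0.254, 0.571, 0.231] pointing down, gripper open.
Joint ranges: [-3.08, 3.08], [-0.75, 2.2], [0.22, 2.44], [-1.43, 4.57], [0, 2.65], [-2.85, 2.85]. Speed limits (rad/s): [2.79, 2.79, 3.14, 3.14, 3.14, 3.14].

INTERFACE

Orientations are given as a unit quaternion [x, y, z, w].
In Python, from rig import robot, vision, job gives the robot as it stands.
- The arm moves only by the shell command python3 -m handwheel 'ROWS' [OPENING] [FORCE]. ROWS is JSON, a list of rows, each a list of 4 numbers: the shift along the tool's x, y, z as a fraction of full scale, then the turn about the tool's z as a fraction of full scale. A call has 1 to 20 rows; each row is the pose to reach, as a shift and turn from the pose commanded when the call began, along the tool's axes at that moment, turning the shorter way round; what a row does not reach only later rows make up. Full scale, the value 1, is 300 mm for a shift and 2 pi rad for a turn. A row lasts 1/12 s, in which the tool goes at most 41.7 mm and 7.16 degrees, less where a joint would pass 70% of its speed; a pose out of reach is approached as far as the arm can. A call with a number of a shift or a turn outside -1 to 1 is refused whole. A call with a gripper value outside its range is refused whole. OPENING is the opening in per cent of the stroke, from 0 (shut) to 100 (fully open), set as the call begins (- or left out, the last holds). The fingers move at their own pace and stop on an object; FORCE is the grip in N (left out, the last holds). Time passes only in rows, so rows that repeat a pose let the fingers close. It gives the time, the measured TCP pose, the force, the opening and the grip force at its end, in the units of the state.
- robot.get_obs(): the state, without advancing time (a new reading comes with each control period).
- vision.camera(name): name is "side" or "top"; returns a dict with "frame" (400x640x3 uint8, red, green, blue), "K" (3x3 intrinsics, pixels), "k1" (the pictures are not rectified: a ray, as slopes to the right and down, at radius r is drawn at 1 + k1 r^2 times it, then the intrinsics apply), "cam_to_world" (4x4, takes a point from camera to world coordinates). Camera axes: x right, y down, z forward; pixel columns grow to the right and rows downward; lengths in m; the calibration is good to about 2 mm. A picture is of the moment at which its call begins. There is no depth.
- job.hand_in(): hands the job in; it is judged then, once.
Trained networks look in the newest picture that a camera, given by its name, has taken for a name from the list of things; names that differ only in an ending like _2 or _b are one class to them, and where a whole thing is asked for, a point or a joint stands for the part that bears it (a point fixed in the world has none). Each returns a list of dicts, best first, with "conf" (0 to 1); they miss things now and then, are a little off and sometimes report something else, mostly with a low value. They report only what shows in the picture. A call takes as long as a camera call.
- vision.look_for(camera, label): "point" ([row, column] in pixels, amid what is visible of it).
- vision.outline_of(camera, label): "mask" (400x640 bool, what is visible of it) and "point" ([row, column] in pixels, amid what is visible of it).
The state is a dict: "time": time; "q": joint angles; "joint_velocities": joint speeds; "joint_torque": joint torques, N m; "position": TCP position; "tool_rot": TCP orientation; "ft_force": force on the tool from outside, world axes, zero at the start; "moment": the same for the moment, N m; "grip_width": finger opening in m; "grip_force": force on a finger pad.
Only numpy, scipy, OpenCV 4.12 (cv2) and the standard library are available. Lean on these libraries where they do the work, as an engineer would, in place of code of your own. Each camera call takes 0.05 s, during which the arm holds its last target. There are 200 camera calls.

## Working session

There is one attempt and no reset: what is moved stays moved. The work goes in short steps, Python scripts to look and compute and a shell command to move; the robot and the scene stay as the last step left them, time stands still between calls to the robot, and variables do not carry over. Pictures are saved under pics/ and viewed, at most 10 in all, crops included, and the job is handed in when it is done.

```bash
mkdir -p pics; cat > h.py <<'E'
import numpy as np, cv2
from rig import robot, vision, job
def ray(c,rc):
    K=c["K"];T=np.array(c["cam_to_world"])
    d=np.array([(rc[1]-K[0][2])/K[0][0],(rc[0]-K[1][2])/K[1][1]]);u=d.copy()
    for _ in range(20): u=d/(1+c["k1"]*(u@u))
    return T[:3,3],T[:3,:3]@np.array([u[0],u[1],1])
def onz(c,rc,z):
    o,d=ray(c,rc);return o+d*(z-o[2])/d[2]
def rect(c,m,z):
    cs=max(cv2.findContours(m.astype(np.uint8),0,1)[0],key=cv2.contourArea)[:,0,:]
    p=np.array([onz(c,(y,x),z)[:2] for x,y in cs])
    return cv2.minAreaRect((p*1000).astype(np.float32)), p
def tri(c1,p1,c2,p2):
    o1,d1=ray(c1,p1);o2,d2=ray(c2,p2);d1/=np.linalg.norm(d1);d2/=np.linalg.norm(d2)
    s=np.linalg.lstsq(np.c_[d1,-d2],o2-o1,rcond=None)[0]
    a,b=o1+s[0]*d1,o2+s[1]*d2;return (a+b)/2,np.linalg.norm(a-b)
E
python3 - <<'E'
from h import *
C={}
for n in("top","side"):
    c=C[n]=vision.camera(n);cv2.imwrite(f"pics/{n}0.png",c["frame"][...,::-1])
    print(n,np.round(np.array(c["cam_to_world"]),3).tolist(),c["K"][0][0])
    for l in("scanner","scanner_window","mat","tall_carton","tall_carton_label","low_carton"):
        for r in vision.outline_of(n,l)[:2]:
            print(l,round(r["conf"],2),np.round(r["point"]),r["mask"].sum())
            if n=="top":
                z={"scanner":.036,"mat":.004,"tall_carton":.19,"low_carton":.095}.get(l)
                if z and r["mask"].sum()>20: print("   ",np.round(cv2.boxPoints(rect(c,r["mask"],z)[0])).tolist(),np.round(rect(c,r["mask"],z)[0][0]))
print(robot.get_obs()["tool_rot"])
E
```

```text
top [[-0.012, -0.988, 0.153, 0.364], [-0.999, 0.017, 0.028, -0.076], [-0.031, -0.152, -0.988, 1.171], [0.0, 0.0, 0.0, 1.0]] 426.3983494931868
scanner 0.96 [228. 236.] 1017
    [[372.0, 180.0], [527.0, 138.0], [543.0, 199.0], [389.0, 241.0]] [458. 189.]
scanner 0.68 [162. 352.] 2180
    [[554.0, -153.0], [675.0, -209.0], [730.0, -90.0], [610.0, -34.0]] [ 642. -122.]
scanner_window 0.93 [228. 235.] 983
mat 0.62 [227. 234.] 995
    [[374.0, 182.0], [535.0, 145.0], [549.0, 209.0], [389.0, 246.0]] [462. 195.]
tall_carton 0.82 [163. 350.] 2255
    [[527.0, -141.0], [634.0, -193.0], [684.0, -88.0], [577.0, -37.0]] [ 605. -115.]
tall_carton 0.66 [229. 246.] 2483
    [[359.0, 99.0], [529.0, 75.0], [545.0, 187.0], [375.0, 211.0]] [452. 143.]
tall_carton_label 0.81 [161. 350.] 2078
low_carton 0.91 [200. 441.] 2258
    [[442.0, -369.0], [531.0, -435.0], [612.0, -328.0], [524.0, -261.0]] [ 527. -348.]
low_carton 0.16 [232. 248.] 2326
    [[361.0, 116.0], [545.0, 92.0], [561.0, 214.0], [376.0, 237.0]] [461. 165.]
side [[0.9, -0.27, 0.342, 0.203], [-0.435, -0.591, 0.679, -0.718], [0.019, -0.76, -0.649, 0.737], [0.0, 0.0, 0.0, 1.0]] 364.213675027162
scanner 0.97 [176. 265.] 715
scanner_window 0.57 [180. 270.] 721
mat 0.81 [187. 262.] 759
tall_carton 0.82 [203. 360.] 2792
tall_carton_label 0.63 [202. 359.] 2802
low_carton 0.95 [296. 376.] 3241
[2.07841514e-01 9.78162513e-01 5.40418708e-05 2.23487009e-05]
```

View pics/top0.png

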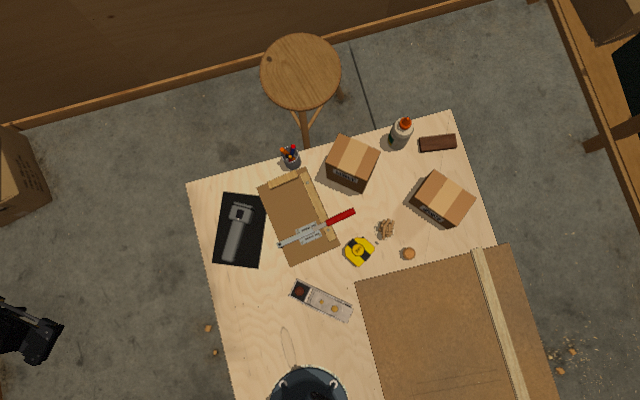

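View pics/side0.png

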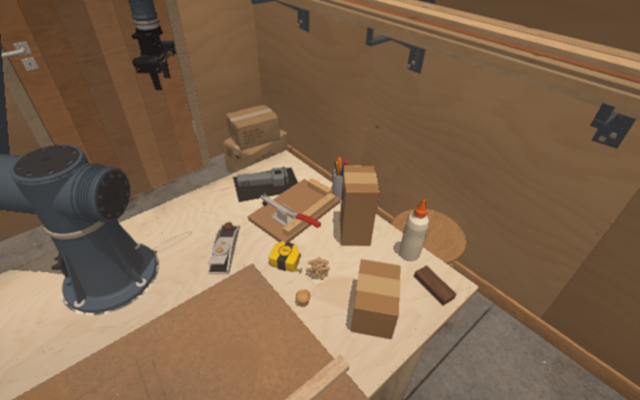

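The top view shows the mat at about (238,230) with the scanner on it, nose up and leaning right. The tall carton is at (352,163) and the low one at (443,199). In the side view the tall carton is at (359,203), between a pencil pot and a glue bottle. I'll fit box models to the masks next.

```bash
cat >> h.py <<'E'
def proj(c,P):
    T=np.linalg.inv(np.array(c["cam_to_world"]));p=P@T[:3,:3].T+T[:3,3];u=p[:,:2]/p[:,2:]
    u=u*(1+c["k1"]*(u**2).sum(1,keepdims=True));K=np.array(c["K"]);return u@K[:2,:2].T+K[:2,2]
def box(x0,x1,y,z0,z1): return np.array([[a,b,e] for a in(x0,x1) for b in(-y,y) for e in(z0,z1)])
SH={"scanner":[box(-.08,.03,.017,0,.032),box(.03,.08,.029,0,.036)],"mat":[box(-.1,.1,.065,0,.004)],
"tall_carton":[box(-.04,.04,.055,0,.19)],"low_carton":[box(-.045,.045,.065,0,.095)]}
def sil(c,name,x,y,a,z,S=4):
    R=np.array([[np.cos(a),-np.sin(a),0],[np.sin(a),np.cos(a),0],[0,0,1]]);im=np.zeros((400*S,640*S),np.uint8)
    for b in SH[name]:
        q=proj(c,b@R.T+[x,y,z]);cv2.fillConvexPoly(im,cv2.convexHull(np.round(q*S+S/2-.5).astype(np.int32)),1)
    return cv2.resize(im.astype(np.float32),(640,400),interpolation=cv2.INTER_AREA)
def fit(views,name,g,z):
    from scipy.optimize import minimize
    def cost(v):
        return sum(np.abs(sil(c,name,v[0]/100,v[1]/100,v[2]/10,z)-m).sum()/m.sum() for c,m in views)
    g=[g[0]*100,g[1]*100,g[2]*10]
    S=np.array([g]+[[g[0]+2,g[1],g[2]],[g[0],g[1]+2,g[2]],[g[0],g[1],g[2]+2]])
    r=minimize(cost,g,method="Nelder-Mead",options=dict(initial_simplex=S,maxfev=150,xatol=.02,fatol=1e-4))
    return r.x/[100,100,10],r.fun
E
cat > m.py <<'E'
from h import *
C={n:vision.camera(n) for n in("top","side")};out={}
M={}
for l in("scanner","tall_carton","low_carton"):
    M[l]=[(C[n],vision.outline_of(n,l)[0]["mask"].astype(np.float32)) for n in C]
g=C["top"]["frame"].max(2);d=np.zeros((400,640),np.uint8);d[185:275,205:272]=g[185:275,205:272]<60
d=cv2.morphologyEx(d,cv2.MORPH_CLOSE,np.ones((5,5)));d=((d>0)|(M["scanner"][0][1]>0)).astype(np.uint8)
hull=max(cv2.findContours(d,0,2)[0],key=cv2.contourArea);d[:]=0;cv2.fillPoly(d,[hull],1)
M["mat"]=[(C["top"],d.astype(np.float32))]
im=C["top"]["frame"][...,::-1].copy();im2=C["side"]["frame"][...,::-1].copy()
for l,g0,z in(("mat",(.45,.19,-.1),0),("scanner",(.458,.189,-.26),.004),("tall_carton",(.6,-.12,-.4),0),("low_carton",(.52,-.35,-.65),0)):
    if l=="tall_carton" or l=="low_carton": best=min((fit(M[l],l,(g0[0],g0[1],g0[2]+k),z) for k in(-.5,0,.5)),key=lambda r:r[1])
    else: best=fit(M[l],l,g0,z)
    print(l,np.round(best[0],4),round(best[1],3),[np.round(fit([v],l,best[0],z)[0],3) for v in M[l]])
    for c,i in((C["top"],im),(C["side"],im2)):
        cv2.drawContours(i,cv2.findContours((sil(c,l,*best[0],z)>.5).astype(np.uint8),0,2)[0],-1,(0,255,0),1)
cv2.imwrite("pics/fit.png",np.hstack([cv2.resize(im[120:290,190:490],None,fx=1.3,fy=1.8),cv2.resize(im2[140:350,220:450],(400,306))]))
E
python3 m.py
```

```text
mat [ 0.4675  0.1869 -0.1229] 0.077 [array([ 0.467,  0.186, -0.137])]
scanner [ 0.4574  0.1923 -0.2795] 0.285 [array([ 0.458,  0.192, -0.287]), array([ 0.457,  0.195, -0.309])]
tall_carton [ 0.6185 -0.1197 -0.4413] 0.101 [array([ 0.62 , -0.12 , -0.424]), array([ 0.617, -0.12 , -0.45 ])]
low_carton [ 0.5333 -0.3558 -0.6522] 0.094 [array([ 0.535, -0.357, -0.647]), array([ 0.531, -0.355, -0.647])]
```

View pics/fit.png

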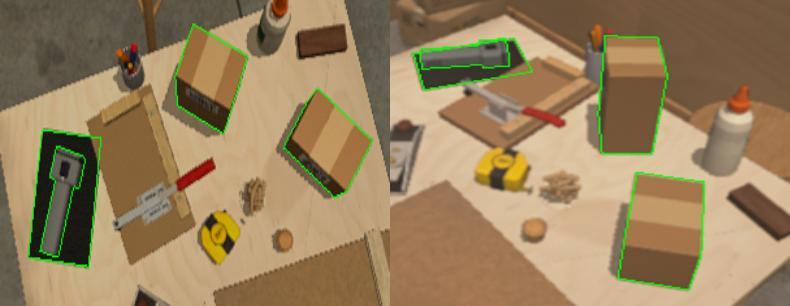

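```bash
python3 -m handwheel '[[-0.1,-0.08,0,0],[-0.2,-0.16,0.02,0],[-0.3,-0.24,0.05,-0.01],[-0.4,-0.32,0.1,-0.02],[-0.5,-0.4,0.15,-0.02],[-0.6,-0.48,0.2,-0.02],[-0.7,-0.56,0.25,-0.02],[-0.8,-0.64,0.28,-0.02],[-0.9,-0.72,0.3,-0.02],[-0.98,-0.8,0.3,-0.02],[-1,-0.88,0.3,-0.02],[-1,-0.88,0.3,-0.02]]' 100
cat > rel.py <<'E'
import sys
from h import *
from scipy.spatial.transform import Rotation as Ro
def rel(p,yaw):
    o=robot.get_obs();R=Ro.from_quat(o["tool_rot"]);d=R.inv().apply(np.array(p)-o["position"])/.3
    x=R.apply([1,0,0]);a=np.arctan2(x[1],x[0]);t=(yaw-a+np.pi/2)%np.pi-np.pi/2
    print("t",o["time"],"pos",np.round(o["position"],4),"tool yaw",round(a,3),"rel",np.round(d,3),"turn",round(-t/2/np.pi,4))
if __name__=="__main__": rel([float(v) for v in sys.argv[1:4]],float(sys.argv[4]))
E
python3 rel.py .448 .195 .014 -.285
python3 - <<'E'
from h import *
C=vision.camera("top");s=vision.camera("side")
L=np.array([[.5823,-.1026,.14]]);print("label",proj(C,L))
i=C["frame"][...,::-1].copy()
a=cv2.resize(i[140:200,310:390],(400,300),interpolation=2);b=cv2.resize(i[185:275,200:290],(300,300),interpolation=2)
d=cv2.resize(s["frame"][140:210,220:310,::-1],(385,300),interpolation=2)
cv2.imwrite("pics/b.png",np.vstack([np.hstack([a,b]),np.hstack([d,np.zeros((300,315,3),np.uint8)])]))
E
```

```text
time: 2.1
position: [0.4206, 0.2041, 0.1402]
tool_rot: [0.148, 0.989, -0.001, -0.001]
ft_force: [-0.5, -0.4, 0.1]
grip_width: 0.0866
grip_force: 0.0
t 2.1 pos [0.4206 0.2041 0.1402] tool yaw 2.844 rel [-0.097 -0.001  0.421] turn -0.0021
label [[344.67300643 176.0055344 ]]
```

View pics/b.png

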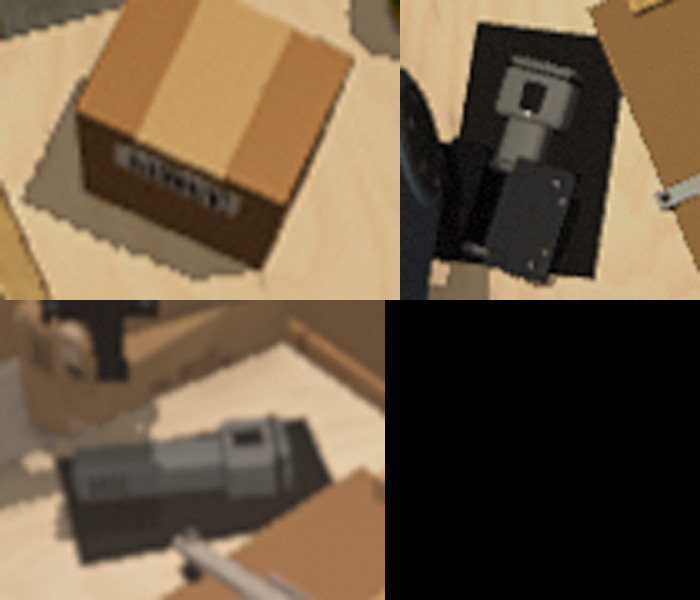

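The label centre sits at about (345.6,175.6) px against a predicted (344.7,176.0), so the carton fit holds. The scanner handle lies under the gripper and is well aligned. Next I descend and grip.

```bash
python3 -m handwheel '[[-0.05,0,0.05,-0.001],[-0.095,0,0.12,-0.002],[-0.095,0,0.2,-0.002],[-0.095,0,0.27,-0.002],[-0.095,0,0.33,-0.002],[-0.095,0,0.37,-0.002],[-0.095,0,0.395,-0.002],[-0.095,0,0.41,-0.002],[-0.095,0,0.415,-0.002],[-0.095,0,0.415,-0.002]]' 100
python3 -m handwheel '[[0,0,0,0],[0,0,0,0],[0,0,0,0],[0,0,0,0],[0,0,0,0],[0,0,0,0],[0,0,0,0],[0,0,0,0]]' 0 25
python3 rel.py .448 .195 .014 -.285
```

```text
time: 3.03
position: [0.4483, 0.2002, 0.0162]
tool_rot: [0.139, 0.99, 0.0, 0.0]
ft_force: [-0.1, -0.1, -0.7]
grip_width: 0.0869
grip_force: 0.0
time: 3.7
position: [0.4481, 0.1995, 0.0161]
tool_rot: [0.14, 0.99, -0.0, -0.0]
ft_force: [-0.0, 0.4, 0.6]
grip_width: 0.0412
grip_force: 0.0
t 3.7 pos [0.4481 0.1995 0.0161] tool yaw 2.861 rel [-0.004 -0.015  0.007] turn 0.0007
```

```bash
python3 -m handwheel '[[0,0,0,0],[0,0,0,0],[0,0,0,0],[0,0,0,0],[0,0,0,0],[0,0,0,0]]'
python3 rel.py .4104 -.0216 .133 -.44
```

```text
time: 4.2
position: [0.4479, 0.1995, 0.016]
tool_rot: [0.14, 0.99, -0.0, -0.0]
ft_force: [-1.0, -1.1, 1.3]
grip_width: 0.0336
grip_force: 25.0
t 4.2 pos [0.4479 0.1995 0.016 ] tool yaw 2.861 rel [-0.084 -0.743 -0.39 ] turn 0.0254
```

```bash
python3 -m handwheel '[[0,0,-0.03,0],[0,0,-0.08,0],[0,0,-0.14,0],[0,0,-0.2,0],[0,-0.02,-0.26,0],[0,-0.06,-0.31,0],[-0.01,-0.12,-0.35,0.002],[-0.02,-0.19,-0.38,0.005],[-0.03,-0.26,-0.393,0.008],[-0.04,-0.33,-0.393,0.011],[-0.05,-0.4,-0.393,0.014],[-0.06,-0.47,-0.393,0.017],[-0.07,-0.54,-0.393,0.02],[-0.08,-0.6,-0.393,0.023],[-0.084,-0.66,-0.393,0.025],[-0.084,-0.7,-0.393,0.025],[-0.084,-0.73,-0.393,0.025],[-0.084,-0.743,-0.393,0.025],[-0.084,-0.743,-0.393,0.025]]'
python3 -m handwheel '[[0,0,0,0],[0,0,0,0],[0,0,0,0],[0,0,0,0]]'
python3 rel.py .4104 -.0216 .134 -.44
python3 - <<'E'
from h import *
C={n:vision.camera(n) for n in("top","side")};V={}
for l in("scanner","tall_carton"):
    V[l]=[]
    for n in C:
        r=vision.outline_of(n,l)[:1]
        if r:
            print(l,n,round(r[0]["conf"],2),np.round(r[0]["point"]),r[0]["mask"].sum());V[l].append((C[n],r[0]["mask"].astype(np.float32)))
print(fit(V["tall_carton"],"tall_carton",(.6185,-.12,-.44),0))
i=C["top"]["frame"][...,::-1].copy();s=C["side"]["frame"][...,::-1].copy()
g=(.4104+.01*.905,-.0216-.01*.426,-.44)
for c,m in((C["top"],i),(C["side"],s)):
    for n,p,z in(("scanner",g,.122),("tall_carton",(.6185,-.1197,-.4413),0)):
        cv2.drawContours(m,cv2.findContours((sil(c,n,*p,z)>.5).astype(np.uint8),0,2)[0],-1,(0,255,0),1)
cv2.imwrite("pics/c.png",np.hstack([cv2.resize(i[130:290,250:400],(400,427),interpolation=2),cv2.resize(s[130:290,230:380],(400,427),interpolation=2)]))
E
```

```text
time: 5.78
position: [0.4106, -0.022, 0.1342]
tool_rot: [0.218, 0.976, 0.0, 0.0]
ft_force: [0.1, 0.7, -1.0]
grip_width: 0.0341
grip_force: 25.0
time: 6.12
position: [0.4107, -0.0211, 0.1339]
tool_rot: [0.217, 0.976, 0.0, -0.0]
ft_force: [0.4, 0.5, -1.3]
grip_width: 0.0337
grip_force: 25.0
t 6.1167 pos [ 0.4107 -0.0211  0.1339] tool yaw 2.705 rel [ 0.    -0.002 -0.   ] turn 0.0005
scanner top 0.85 [221. 320.] 324
scanner side 0.92 [188. 288.] 638
tall_carton top 0.87 [162. 350.] 2191
tall_carton side 0.66 [202. 360.] 2774
(array([ 0.61855745, -0.12005112, -0.46312396]), np.float64(0.08632031083106995))
```

View pics/c.png

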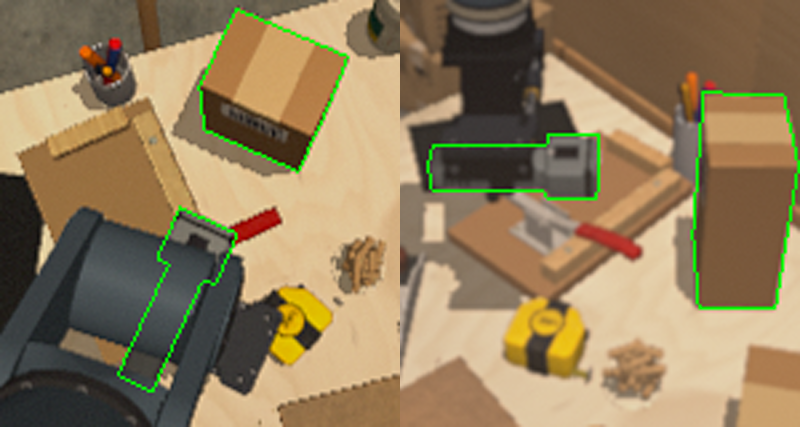

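The picture shows the scanner head exactly inside its predicted outline in both views, top (205,245) and side (572,165). The carton hasn't moved. Holding still, then working out the return.

```bash
python3 -m handwheel '[[0,0,0,0],[0,0,0,0],[0,0,0,0],[0,0,0,0],[0,0,0,0],[0,0,0,0],[0,0,0,0],[0,0,0,0],[0,0,0,0],[0,0,0,0],[0,0,0,0],[0,0,0,0],[0,0,0,0],[0,0,0,0],[0,0,0,0],[0,0,0,0],[0,0,0,0],[0,0,0,0]]'
python3 rel.py .458 .19 .017 -.25
```

```text
time: 7.92
position: [0.4106, -0.0216, 0.1339]
tool_rot: [0.217, 0.976, -0.0, -0.0]
ft_force: [0.5, 0.1, -1.0]
grip_width: 0.0337
grip_force: 25.0
t 7.9167 pos [ 0.4106 -0.0216  0.1339] tool yaw 2.704 rel [0.156 0.706 0.39 ] turn -0.0299
```

```bash
python3 -m handwheel '[[0.005,0.02,0,0],[0.015,0.06,0,-0.002],[0.03,0.12,0,-0.005],[0.045,0.18,0,-0.008],[0.06,0.25,0,-0.011],[0.075,0.32,0,-0.014],[0.09,0.39,0,-0.017],[0.105,0.46,0,-0.02],[0.12,0.53,0,-0.023],[0.135,0.59,0,-0.026],[0.145,0.64,0.02,-0.03],[0.156,0.68,0.06,-0.03],[0.156,0.7,0.12,-0.03],[0.156,0.706,0.18,-0.03],[0.156,0.706,0.24,-0.03],[0.156,0.706,0.28,-0.03],[0.156,0.706,0.31,-0.03],[0.156,0.706,0.33,-0.03],[0.156,0.706,0.34,-0.03],[0.156,0.706,0.34,-0.03]]'
python3 -m handwheel '[[0,0,0,0],[0,0,0,0],[0,0,0,0]]'
python3 rel.py .458 .19 .016 -.25
```

```text
time: 9.58
position: [0.4579, 0.1901, 0.0316]
tool_rot: [0.124, 0.992, -0.0, -0.0]
ft_force: [-0.5, -0.5, -1.4]
grip_width: 0.0337
grip_force: 25.0
time: 9.83
position: [0.4585, 0.1901, 0.0326]
tool_rot: [0.124, 0.992, 0.0, 0.001]
ft_force: [0.6, 0.2, -1.3]
grip_width: 0.0338
grip_force: 25.0
t 9.8333 pos [0.4585 0.1901 0.0326] tool yaw 2.892 rel [ 0.002 -0.001  0.055] turn 0.0001
```

```bash
python3 -m handwheel '[[0,0,0.015,0],[0,0,0.027,0],[0,0,0.036,0],[0,0,0.043,0],[0,0,0.048,0],[0,0,0.052,0],[0,0,0.055,0],[0,0,0.055,0],[0,0,0.055,0]]'
```

```text
time: 10.58
position: [0.4579, 0.19, 0.016]
tool_rot: [0.124, 0.992, -0.0, 0.0]
ft_force: [-0.7, -0.5, 4.7]
grip_width: 0.0341
grip_force: 25.0
```

Contact is felt: the force went from -1.3 to +4.7 N. Releasing, then going straight up.

```bash
python3 -m handwheel '[[0,0,0,0],[0,0,0,0],[0,0,0,0],[0,0,0,0],[0,0,0,0],[0,0,0,0],[0,0,0,0],[0,0,0,0],[0,0,0,0],[0,0,0,0]]' 100
python3 -m handwheel '[[0,0,-0.03,0],[0,0,-0.1,0],[0,0,-0.18,0],[0,0,-0.28,0],[0,0,-0.4,0],[0.1,0.05,-0.5,0],[0.2,0.1,-0.6,0],[0.3,0.2,-0.65,0],[0.4,0.3,-0.65,0],[0.45,0.4,-0.65,0],[0.45,0.5,-0.65,0],[0.45,0.6,-0.65,0],[0.45,0.65,-0.65,0],[0.45,0.65,-0.65,0],[0.45,0.65,-0.65,0],[0.45,0.65,-0.65,0]]'
python3 m.py
```

```text
time: 11.42
position: [0.458, 0.1901, 0.0154]
tool_rot: [0.124, 0.992, 0.0, 0.0]
ft_force: [0.2, 0.1, 0.0]
grip_width: 0.0855
grip_force: 0.0
time: 12.75
position: [0.3743, 0.4111, 0.2104]
tool_rot: [0.124, 0.992, -0.001, -0.001]
ft_force: [0.2, 0.2, -0.2]
grip_width: 0.087
grip_force: 0.0
mat [ 0.4675  0.1869 -0.1229] 0.077 [array([ 0.467,  0.186, -0.137])]
scanner [ 0.4683  0.187  -0.2632] 0.324 [array([ 0.468,  0.187, -0.263]), array([ 0.468,  0.187, -0.263])]
tall_carton [ 0.6189 -0.1206 -0.4799] 0.112 [array([ 0.621, -0.122, -0.456]), array([ 0.618, -0.12 , -0.488])]
low_carton [ 0.5324 -0.3549 -0.6375] 0.081 [array([ 0.534, -0.356, -0.647]), array([ 0.531, -0.355, -0.645])]
```

View pics/fit.png

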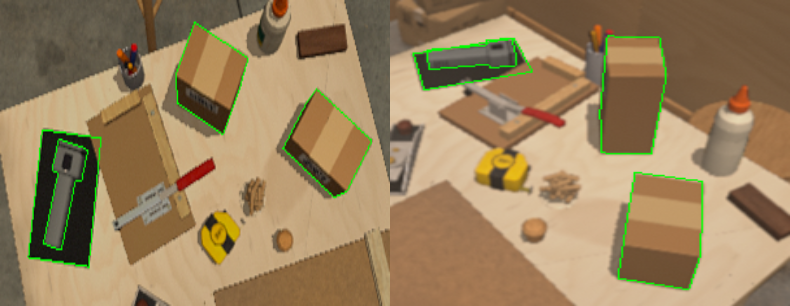

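The scanner lies flat on the mat, within 1 mm of its centre by the fit. Both cartons are where they were, and the gripper is clear.

```bash
python3 -c "
from rig import job;print(job.hand_in())"
```

```text
the job is handed in; nothing more can be done
None
```

I aimed the scanner at the tall carton's label from about 100 mm, held it still there for about 1.8 s, set it back flat on the middle of the mat and released it, with neither carton shifted; the job is handed in, but no verdict came back.

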